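# Power up the repaired computer

### The arm

A 7-joint arm with a two-finger parallel gripper is mounted at the origin on the work surface. World frame = base frame: x ahead of the robot, y to its left, z up, the work surface at z = 0. Lengths are in mm, angles in rad, forces in N, time in s.
With the tool pointing down it reaches from about 400 to 925 mm from the base axis. Payload 5.6 kg.
Tool frame: the origin (TCP) lies midway between the tips of the shut fingers; the grasp point (between the pads) lies grasp_offset behind it (grasp_offset is the distance from the TCP to the grasp point, in mm); z points along the fingers, y is the line along which they close (so a half turn about z gives the same grasp; the last joint's range is limited). The gripper opens to 85 mm and grips with 20 to 120 N. Pads are 22 mm wide; open, the fingers measure 114 mm over their backs; the gripper's body (76 mm by 85 mm) begins 54 mm behind the grasp point. The pads swing forward as they close: fully open they stand 13 mm farther back than shut.
Start: joints at [1.242, 0.468, -0.012, 1.603, 0.006, 1.071, -0.056], TCP at [183.209, -623.653, 208.59] pointing down, gripper open.
Joint ranges: [-2.53, 2.53], [-0.31, 2.02], [-1.57, 1.55], [0.28, 2.44], [-1.29, 4.43], [0.15, 1.84], [-2.92, 2.92]. Speed limits (rad/s): [2.57, 2.57, 3.14, 3.14, 3.14, 3.14, 3.14].

### API

Orientations are given as [roll, pitch, yaw] about the fixed x, y, z axes, in that order (R = Rz(yaw) Ry(pitch) Rx(roll)).
In Python, from station import * gives the robot as it stands.
- The arm moves only by the tool drive_tool, never from a script. Its argument "increments" is a list of rows, each a list of 7 numbers: the shift along the tool's x, y, z in m, then the turn, a rotation vector about the tool's x, y, z in degrees, then the opening, from -1 (shut) to 1 (fully open), so that 0 is half open. In form: [[dx, dy, dz, wx, wy, wz, hand], ...]. A call has 1 to 10 rows; each row shifts and turns the commanded pose from where the row before left it, along the tool's axes as they then stand; what a row does not reach is not made up. A row lasts 1/12 s, in which the tool goes at most 41.7 mm and 7.16 degrees, less where a joint would pass 70% of its speed; a pose out of reach is approached as far as the arm can. A call with a gripper value outside its range is refused whole. The fingers move at their own pace and stop on an object; "force" is the grip in N (left out, the last holds). Time passes only in rows, so rows that do not move let the fingers close. It gives the time, the measured TCP pose, the force, the opening and the grip force at its end, in the units of the state.
- state(): the state, without advancing time (a new reading comes with each control period).
- read_camera(name): name is "scene" or "top" or "wrist"; returns a dict with "pixels" (400x640x3 uint8, red, green, blue), "intrinsics" (3x3 intrinsics, pixels), "R" (3x3) and "t" (3): a world point X has camera coordinates R X + t. Camera axes: x right, y down, z forward; pixel columns grow to the right and rows downward; lengths in mm; the calibration is good to about 2 mm. The wrist camera is an equidistant fisheye: a pixel r from the principal point sees the ray r / f radians off the axis. A picture is of the moment at which its call begins. There is no depth.
- finish_job(): hands the job in; it is judged then, once.
Trained networks look in a picture, given as the dict that the camera call returned (one of the last four; its "shot" number tells which), for a name from the list of things; names that differ only in an ending like _2 or _b are one class to them, and where a whole thing is asked for, a point or a joint stands for the part that bears it (a point fixed in the world has none). Each returns a list of dicts, best first, with "score" (0 to 1); they miss things now and then, are a little off and sometimes report something else, mostly with a low value. They report only what shows in the picture. A call takes as long as a camera call.
- outline_of(label, picture): "region" (400x640 bool, what is visible of it).
- landmark_of(label, picture): "at" ([x, y, z] in mm, in the coordinates of the camera as it stood for that picture, good to about 4 mm: a listed point, or the origin of a listed thing).
The state is a dict: "time_s": time; "q": joint angles; "joint_velocities": joint speeds; "effort": joint torques, N m; "eef_pos": TCP position; "ee_rot": TCP orientation; "wrist_force": force on the tool from outside, world axes, zero at the start; "wrist_torque": the same for the moment, N m; "width": finger opening in mm; "grip_force": force on a finger pad.
Only numpy, scipy, OpenCV 4.12 (cv2) and the standard library are available. Lean on these libraries where they do the work, as an engineer would, in place of code of your own. Each camera call takes 0.05 s, during which the arm holds its last target. There are 200 camera calls.

### The job

Power up the repaired computer: on the mains supply, push the popped-out yellow breaker button fully in, then press the raised, white-barred half of the black rocker down until the switch is fully on; last, press the green button on the computer's ledge right down, keep it down for about a second, and let it come back up. Do not press the red cut-off or the white reset button, and do not pick up or shift anything lying about.

Things in the scene. Friction and masses are not known exactly. Their poses are not given: they have to be found in the camera images.
- supply: beige steel mains supply box, 180 mm (x) x 240 mm (y) x 85 mm tall, fixed to the bench; origin: centre of its underside; its x axis points away from the robot at yaw 0. Three round fittings stand in a row along its robot-side edge (50 mm from its centre, 65 mm apart): the yellow breaker, the red cut-off and a fixed black ribbed fuse cap (22 mm tall), in any order. The rocker is in the far half.
- breaker_top (a point): centre of the flat top of the yellow breaker button (round, 26 mm across, axis vertical) on the supply. Tripped it stands 20 mm above the supply's top, fully in 10 mm. Moves with the button.
- breaker (a joint): travel of the yellow breaker in m: about 0 = popped out (tripped), 0.010 = fully in. It slides straight down against about 3 N of friction and stays where it is left.
- rocker_pivot (a point): pivot line of the black rocker switch (48 mm long along the supply's x, 26 mm wide, in a steel frame), fixed to the supply, 6 mm above its top and level with the rocker's face at the middle; axes as the supply's. The rocker's face is a shallow V: off, the half on the -x side (24 mm long, white bar across it) slopes up, its end 8 mm above the pivot, and the +x half lies level; on, the -x half lies level with the pivot and the +x half slopes up.
- rocker (a joint): angle of the rocker in rad: about 0 = off, 0.35 = fully on. Pushing the raised, white-barred half straight down (about 16 mm from the pivot, on its -x side) with about 3 N turns it on; it stays where it is left.
- start_top (a point): centre of the flat top of the green start button (round, 26 mm across, black collar 42 mm across) on the computer's ledge; released it stands 22 mm above the ledge. Moves with the button.
- start (a joint): travel of the green start button in m: 0 = released, 0.006 = fully down. Springs back; fully down takes about 4.5 N.
- chassis: opened beige computer, fixed to the bench: a ledge 80 mm (x) x 380 mm (y), 100 mm tall on the robot's side, an open tub of circuit board and parts behind it, 230 mm long and 100 mm tall. Origin: under the centre of the ledge. The green and the white button stand on the ledge, 50 mm either side of its centre, either way round.
- cutoff_top (a point): centre of the top of the red cut-off button (26 mm across, 22 mm above the supply's top); not to be pressed
- cutoff (a joint): travel of the red cut-off button in m, 0 = released, 0.006 = down; springs back
- reset_key_top (a point): centre of the top of the white reset button (26 mm across, 22 mm above the ledge); not to be pressed
- reset_key (a joint): travel of the white reset button in m, 0 = released, 0.006 = down; springs back
- capacitor: loose blue cylinder, 28 mm across, 42 mm tall, standing on the computer's ledge; origin: centre of its underside
- connector: loose grey plug with a metal nose, 50 x 52 x 16 mm, lying on top of the supply; origin: centre of its underside
- screwdriver: loose screwdriver lying on the bench; bystander
- mug: blue mug on the bench, 90 mm tall; bystander
- transformer: loose gold and dark transformer, 70 x 72 x 55 mm, on the bench; bystander
- screw_jar: small glass jar with white cap, 52 mm across, 65 mm tall, on the bench; bystander
- spare_card: loose green circuit card, 100 x 70 mm, 10 mm high, on the bench; bystander

How it is judged:
By the outcome, as a careful person would: the job done as asked, in the order asked, and still so for the second after the job is handed in, with the robot touching nothing.
It also fails if it takes over 42 s, if anything falls off the work surface, if the arm or the gripper's body presses on something with over 40 N, if the wrist force passes 120 N, or if a joint passes its speed limit or range.

## Working session

There is one attempt and no reset: what is moved stays moved. The work goes in short steps, Python scripts to look and compute and a tool call to move; the robot and the scene stay as the last step left them, time stands still between calls to the robot, and variables do not carry over. Pictures are saved under pics/ and viewed, at most 10 in all, crops included, and the job is handed in when it is done.

Besides the shell and the picture viewer there is one more tool, called as name([rows], argument=value, ...), one row to a line, values as JSON. drive_tool: Moves the arm, as the interface text tells. Its arguments: {"type":"object","properties":{"increments":{"type":"array","items":{"type":"array","items":{"type":"number"}}},"force":{"type":"number"}},"required":["increments"]}

```bash
mkdir -p pics; cat > h.py <<'E'
from station import *
import numpy as np, cv2
def look(cam,labels,save=None):
    p=read_camera(cam); R=np.array(p["R"]);t=np.array(p["t"])
    if save: cv2.imwrite(f"pics/{save}.png",p["pixels"][:,:,::-1])
    for l in labels:
        r=landmark_of(l,p)[:2]
        for d in r: print(cam,l,round(d["score"],2),np.round(R.T@(np.array(d["at"])-t),1))
    return p
E
python3 - <<'E'
from h import *
s=state();print(s["time_s"],s["eef_pos"],s["ee_rot"],s["width"])
L=["supply","breaker_top","rocker_pivot","start_top","cutoff_top","reset_key_top","chassis","capacitor","connector","mug"]
look("scene",L,"scene");look("top",L,"top")
E
```

```text
0.0 [ 183.03005252 -623.09386391  207.64224407] [-3.13984183e+00  9.56482386e-05  2.85694677e-01] 85.27794758486243
scene supply 0.94 [ 517.6 -243.5   -2.2]
scene breaker_top 0.51 [ 484.7 -312.4  104.8]
scene rocker_pivot 0.98 [ 577.  -306.    90.2]
scene start_top 0.6 [ 456.4 -545.6    0.6]
scene start_top 0.46 [563.1 193.    2.6]
scene cutoff_top 0.55 [ 471.1 -250.6  107.4]
scene reset_key_top 0.57 [563.3 237.5 120.2]
scene chassis 0.66 [564.8 192.9  -1.7]
scene chassis 0.3 [ 484.7 -316.6  103.7]
scene capacitor 0.39 [568.4 343.5  99.3]
scene connector 0.52 [ 544.2 -157.8   81. ]
scene connector 0.35 [ 455.5 -547.3   -3. ]
scene mug 0.7 [484.6 569.3  -0.6]
top supply 0.8 [ 5.156e+02 -2.392e+02 -2.000e-01]
top supply 0.35 [ 458.7 -544.    -1.1]
top breaker_top 0.63 [ 488.7 -318.6  102.3]
top rocker_pivot 0.57 [ 575.3 -299.    89.7]
top start_top 0.54 [552.8 144.9 121.5]
top cutoff_top 0.61 [ 458.4 -546.9   -0.7]
top cutoff_top 0.57 [ 467.8 -249.6  110.7]
top reset_key_top 0.41 [561.7 241.  119.7]
top chassis 0.81 [560.2 191.1   5.7]
top capacitor 0.41 [564.7 337.3 100.7]
top connector 0.68 [ 544.4 -153.5   85.4]
top mug 0.85 [487.  565.3  -1.9]
```

View pics/top.png

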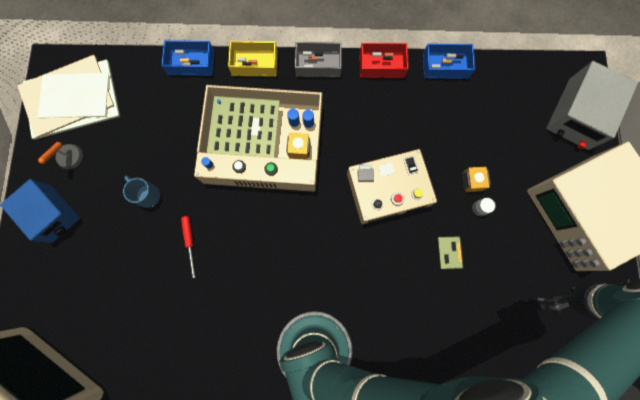

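View pics/scene.png

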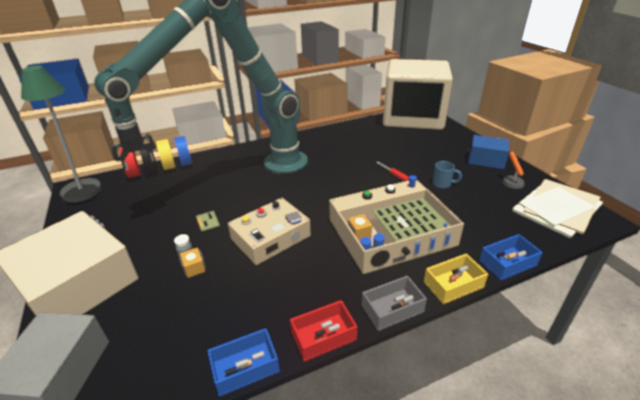

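The top picture shows the yellow breaker at (418,193), red cut-off (398,198), fuse cap (377,203), rocker (411,164), green (270,168) and white (239,166). All of these match the landmarks. The scene view agrees: the supply's row is at about (245–275,210) and the ledge buttons at (367,195) and (390,188). Next I'll move above the supply.

drive_tool([
  [0.031, -0.017, 0, 0, 0, 0, -1],
  [0.031, -0.017, 0, 0, 0, 0, -1],
  [0.031, -0.017, 0, 0, 0, 0, -1],
  [0.031, -0.017, 0, 0, 0, 0, -1],
  [0.031, -0.017, 0, 0, 0, 0, -1],
  [0.031, -0.017, 0, 0, 0, 0, -1],
  [0.031, -0.017, 0, 0, 0, 0, -1],
  [0.031, -0.017, 0, 0, 0, 0, -1],
  [0.031, -0.017, 0, 0, 0, 0, -1],
  [0.031, -0.017, 0, 0, 0, 0, -1],
])

```text
time_s: 1.93
eef_pos: [433.8, -371.9, 208.9]
ee_rot: [3.141, -0.0, 0.286]
wrist_force: [0.3, -0.7, 0.4]
width: -0.1
grip_force: 0.0
```

drive_tool([
  [0.03, -0.017, 0, 0, 0, 0, -1],
  [0.01, -0.017, 0, 0, 0, 0, -1],
  [0, 0, 0, 0, 0, 0, -1],
  [0, 0, 0, 0, 0, 0, -1],
])

```text
time_s: 2.27
eef_pos: [462.1, -328.2, 208.6]
ee_rot: [3.141, 0.0, 0.289]
wrist_force: [-0.8, -0.9, -0.2]
width: -0.2
grip_force: 0.0
```

```bash
python3 - <<'E'
from h import *
s=state();print(s["time_s"],s["eef_pos"],s["ee_rot"],s["width"],s["wrist_force"])
look("wrist",["supply","breaker_top","rocker_pivot","cutoff_top","connector"],"w1")
E
```

```text
2.2667 [ 462.07149539 -328.23348066  208.64183313] [3.14148810e+00 1.23380211e-04 2.88535363e-01] -0.15868375046008157 [-0.83240443 -0.86398426 -0.21645005]
wrist supply 0.73 [ 514.7 -244.1   -0. ]
wrist breaker_top 0.93 [ 484.7 -316.3  100.3]
wrist breaker_top 0.32 [ 469.1 -251.9  109.9]
wrist rocker_pivot 0.62 [ 577.3 -301.    93.4]
wrist cutoff_top 0.75 [ 468.1 -252.3  108.5]
wrist connector 0.9 [ 543.3 -159.7   76.5]
```

View pics/w1.png

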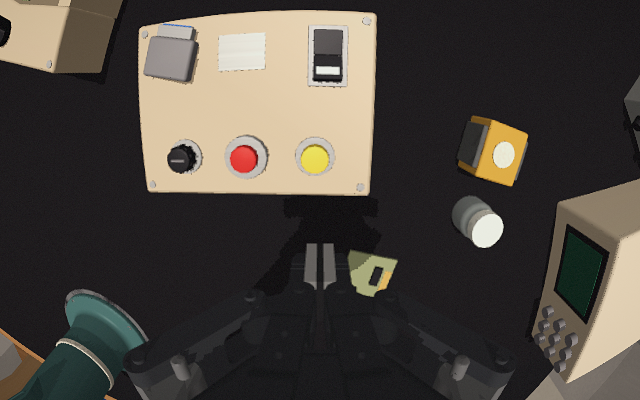

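The wrist picture shows yellow at (315,159), red (244,158), the fuse cap (181,158) and the rocker (327,55), with its white bar on the near side at (327,71). I'll refine the yellow and rocker positions from these pixels.

```bash
cat >> h.py <<'E'
def ray(p,u,v,z):
    K=np.array(p["intrinsics"]);R=np.array(p["R"]);t=np.array(p["t"])
    a=np.array([(u-K[0,2])/K[0,0],(v-K[1,2])/K[1,1]]);r=np.hypot(*a)
    d=R.T@np.r_[a/r*np.sin(r),np.cos(r)];c=-R.T@t
    return np.round(c+d*(z-c[2])/d[2],1)
def blob(p,box,f):
    u0,u1,v0,v1=box;q=p["pixels"][v0:v1,u0:u1].astype(int)
    v,u=np.nonzero(f(q[...,0],q[...,1],q[...,2]))
    return u.mean()+u0,v.mean()+v0,len(u)
E
python3 - <<'E'
from h import *
p=read_camera("wrist")
y=blob(p,(290,340,135,185),lambda r,g,b:(r>170)&(g>150)&(b<110));r=blob(p,(220,270,130,185),lambda r,g,b:(r>150)&(g<90))
w=blob(p,(315,340,60,80),lambda r,g,b:(r>225)&(b>225))
Y=ray(p,*y[:2],105);Rr=ray(p,*r[:2],107)
print(y,Y,r,Rr,"white",w,ray(p,*w[:2],96))
d=Y-Rr;print("yaw",np.arctan2(d[0],-d[1]),np.hypot(*d[:2]))
# steel frame corners
for c in [(309,26),(347,26),(347,86),(309,86)]: print(ray(p,*c,88))
s=state()
yaw=s["ee_rot"][2];
for X in (Y,Rr): 
  e=X-s["eef_pos"]; print("tool d",e[0]*np.cos(yaw)+e[1]*np.sin(yaw), e[0]*np.sin(yaw)-e[1]*np.cos(yaw),-e[2])
E
```

```text
(np.float64(312.0579470198675), np.float64(157.26158940397352), 604) [ 485.3 -317.5  105. ] (np.float64(240.55287569573284), np.float64(157.47309833024119), 539) [ 468.3 -255.5  107. ] white (np.float64(324.53846153846155), np.float64(67.6923076923077), 117) [ 564.7 -305.9   96. ]
yaw 0.2676163047847618 64.28841264178172
[ 599.4 -281.3   88. ]
[ 609.3 -314.1   88. ]
[ 555.  -330.1   88. ]
[ 545.2 -297.    88. ]
tool d 27.015264274979543 -5.462112831640124 103.56036940871547
tool d 28.058306883350195 -69.74206353259449 101.56036940871547
```

drive_tool([
  [0.027, -0.0055, 0.03, 0, 0, 0, -1],
  [0, 0, 0.03, 0, 0, 0, -1],
  [0, 0, 0.03, 0, 0, 0, -1],
  [0, 0, 0, 0, 0, 0, -1],
  [0, 0, 0, 0, 0, 0, -1],
])

```text
time_s: 3.03
eef_pos: [484.7, -316.3, 117.5]
ee_rot: [-3.139, 0.002, 0.285]
wrist_force: [0.1, 0.3, 0.7]
width: -0.0
grip_force: 0.0
```

drive_tool([
  [0, 0, 0.008, 0, 0, 0, -1],
  [0, 0, 0.006, 0, 0, 0, -1],
  [0, 0, 0.004, 0, 0, 0, -1],
  [0, 0, 0.004, 0, 0, 0, -1],
  [0, 0, 0, 0, 0, 0, -1],
])

```text
time_s: 3.45
eef_pos: [485.6, -316.4, 96.3]
ee_rot: [-3.141, 0.0, 0.286]
wrist_force: [0.7, 0.1, 0.6]
width: 0.2
grip_force: 0.0
```

drive_tool([
  [0, 0, 0.002, 0, 0, 0, -1],
  [0, 0, 0, 0, 0, 0, -1],
  [0, 0, 0, 0, 0, 0, -1],
])

```text
time_s: 3.7
eef_pos: [486.0, -316.4, 94.8]
ee_rot: [3.141, -0.0, 0.286]
wrist_force: [-0.1, -0.2, 0.8]
width: -0.2
grip_force: 0.0
```

drive_tool([
  [0, 0, 0.002, 0, 0, 0, -1],
  [0, 0, 0, 0, 0, 0, -1],
  [0, 0, 0, 0, 0, 0, -1],
])

```text
time_s: 3.95
eef_pos: [485.8, -316.4, 92.5]
ee_rot: [-3.142, 0.0, 0.286]
wrist_force: [0.5, 1.2, -0.1]
width: 0.3
grip_force: 0.0
```

No contact force at z 92.5, which is unexpected, so I'll look before pushing further.

```bash
python3 - <<'E'
from h import *
s=state();print(s["eef_pos"],s["wrist_force"])
p=look("wrist",["breaker_top","rocker_pivot","cutoff_top"])
q=read_camera("scene")
a=p["pixels"][:,:,::-1][60:360,160:560];
b=cv2.resize(q["pixels"][:,:,::-1][180:280,190:323],(400,300),interpolation=cv2.INTER_CUBIC)
cv2.imwrite("pics/w2.png",np.hstack([a,b]))
E
```

```text
[ 485.83507569 -316.35635454   92.52831236] [ 0.50530036  1.15378116 -0.08301132]
wrist breaker_top 0.83 [ 483.7 -314.6  104.8]
wrist rocker_pivot 0.79 [ 575.9 -303.6   91.4]
wrist cutoff_top 0.83 [ 466.3 -252.2  105.2]
```

View pics/w2.png

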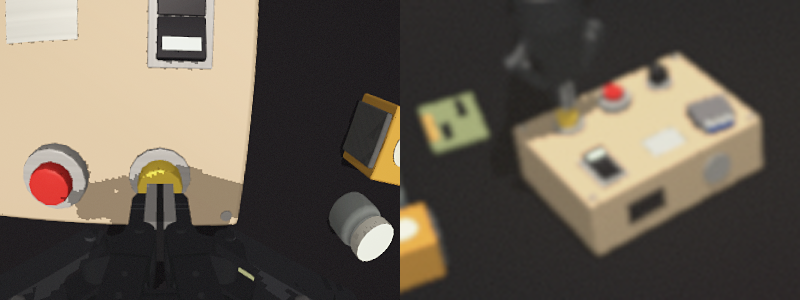

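The tip is over the yellow button and nothing else is touched. I'll keep going down in small steps until I feel the stop.

drive_tool([
  [0, 0, 0.002, 0, 0, 0, -1],
  [0, 0, 0, 0, 0, 0, -1],
])

```text
time_s: 4.37
eef_pos: [485.7, -316.3, 90.3]
ee_rot: [-3.141, 0.0, 0.286]
wrist_force: [-0.3, 0.1, -1.5]
width: -0.1
grip_force: 0.0
```

drive_tool([
  [0, 0, 0.0015, 0, 0, 0, -1],
])

```text
time_s: 4.45
eef_pos: [485.9, -316.4, 89.1]
ee_rot: [3.141, -0.0, 0.286]
wrist_force: [0.2, 0.3, 0.1]
width: 0.2
grip_force: 0.0
```

```bash
cat >> h.py <<'E'
def proj(p,X):
    K=np.array(p["intrinsics"]);c=np.array(p["R"])@np.array(X)+np.array(p["t"])
    th=np.arctan2(np.hypot(c[0],c[1]),c[2]);h=np.hypot(c[0],c[1])
    return K[0,0]*th*c[0]/h+K[0,2],K[1,1]*th*c[1]/h+K[1,2]
E
python3 - <<'E'
from h import *
p=read_camera("wrist");s=state();print(s["eef_pos"],s["wrist_force"])
im=p["pixels"][:,:,::-1].copy()
print("tcp",proj(p,s["eef_pos"]))
for z in (105,95,85): print(z,proj(p,[485.5,-317,z]))
c=[(proj(p,[485.5,-317,z])) for z in (85,)]
crop=im[180:300,250:410]
cv2.imwrite("pics/w3.png",cv2.resize(crop,(800,600),interpolation=cv2.INTER_CUBIC))
E
```

```text
[ 485.73959001 -316.30394846   88.71373587] [ 0.9216938  -0.00497858 -0.44854973]
tcp (np.float64(317.77008071316305), np.float64(237.8541805501701))
105 (np.float64(318.72345798180936), np.float64(251.72529215216926))
95 (np.float64(318.75562217825586), np.float64(243.34714444793073))
85 (np.float64(318.7850608735638), np.float64(235.75265583316502))
```

View pics/w3.png

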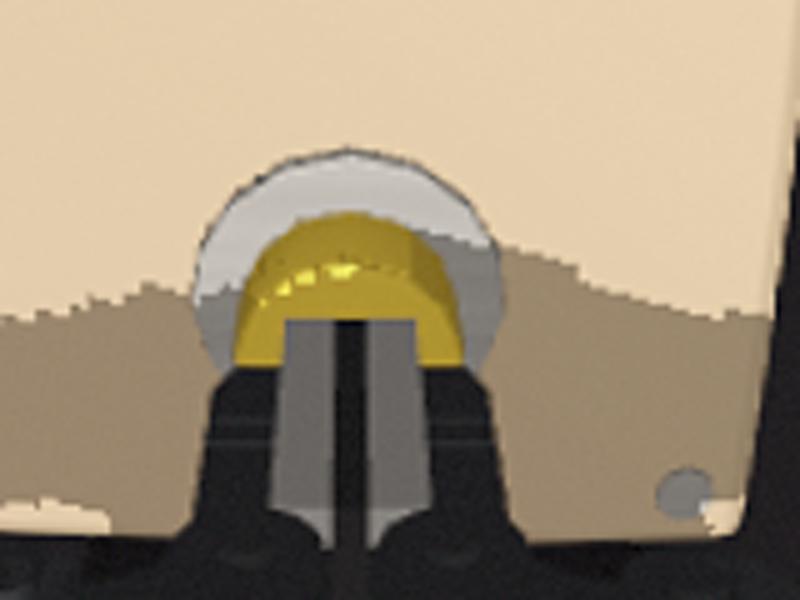

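```bash
python3 - <<'E'
from h import *
p=read_camera("wrist");s=state();yaw=s["ee_rot"][2];c,sn=np.cos(yaw),np.sin(yaw);T=np.array(s["eef_pos"])
B=np.array([485.5,-317,0])
f=lambda X:np.round((np.array(proj(p,X))-[250,180])*5)
ax=np.array([c,sn,0]);ay=np.array([sn,-c,0])
for z in (105,95,85): print(z,"far",f(B+13*ax+[0,0,z]),"sides",f(B+13*ay+[0,0,z]),f(B-13*ay+[0,0,z]),"ctr",f(B+[0,0,z]))
for dx in (0,11):
  for dz in (0,10,20): print("tip",dx,dz,f(T+dx*ax+[0,0,dz]),f(T+dx*ax+[0,0,dz]+8*ay))
R=np.array(p["R"]);print("cam in tool-ish",-R.T@p["t"]-T, R[2], s["q"],s["eef_pos"],s["wrist_force"])
print(f([485,-317,88]))
E
```

```text
105 far [345. 253.] sides [463. 359.] [227. 359.] ctr [345. 359.]
95 far [345. 215.] sides [457. 317.] [233. 317.] ctr [345. 317.]
85 far [345. 181.] sides [452. 279.] [239. 279.] ctr [345. 279.]
tip 0 0 [340. 290.] [407. 290.]
tip 0 10 [340. 329.] [410. 329.]
tip 0 20 [340. 373.] [414. 373.]
tip 11 0 [340. 206.] [409. 206.]
tip 11 10 [340. 242.] [412. 242.]
tip 11 20 [339. 282.] [416. 282.]
cam in tool-ish [ 80.13979731  22.62523877 165.61074562] [-0.31150217 -0.09173971 -0.94580665] [ 0.64180751  0.50805345 -0.15711655  1.86166414  0.10845813  0.78050029
 -0.85802985] [ 485.72282962 -316.32296866   88.79170631] [-0.26498256 -0.34418261 -0.73964194]
[344. 294.]
```

The image shows the button still out, with its top ellipse matching z = 105. The fingertips sit just above it, so the true tip is higher than the reported TCP suggests. I'll keep lowering by force in small steps.

drive_tool([
  [0, 0, 0.002, 0, 0, 0, -1],
  [0, 0, 0.002, 0, 0, 0, -1],
])

```text
time_s: 4.72
eef_pos: [485.9, -316.4, 85.0]
ee_rot: [3.141, -0.0, 0.286]
wrist_force: [0.2, -0.2, -1.1]
width: 0.1
grip_force: 0.0
```

drive_tool([
  [0, 0, 0.002, 0, 0, 0, -1],
  [0, 0, 0, 0, 0, 0, -1],
])

```text
time_s: 4.88
eef_pos: [485.5, -316.2, 82.5]
ee_rot: [-3.141, 0.001, 0.286]
wrist_force: [0.2, -0.2, 0.1]
width: 0.0
grip_force: 0.0
```

```bash
python3 - <<'E'
from h import *
s=state();T=np.array(s["eef_pos"]);print(s["time_s"],T,s["wrist_force"])
p=read_camera("scene");K=np.array(p["intrinsics"])
def f(X):
    c=K@(np.array(p["R"])@X+p["t"]);return np.round((c[:2]/c[2]-[205,180])*8)
for dz in (0,10,20,30): print("tip",dz,f(T+[0,0,dz]))
for z in (105,95): print("btn",z,f(np.array([485.5,-317,z])),"red",f(np.array([468.3,-253,107])))
w=read_camera("wrist")["pixels"][:,:,::-1][180:300,250:410]
a=cv2.resize(p["pixels"][:,:,::-1][180:250,205:255],(400,560),interpolation=cv2.INTER_CUBIC)
b=cv2.resize(w,(400,300),interpolation=cv2.INTER_CUBIC)
b=np.vstack([b,np.zeros((260,400,3),np.uint8)])
cv2.imwrite("pics/w4.png",np.hstack([a,b]))
E
```

```text
4.8833 [ 485.52366038 -316.20245843   82.49550108] [ 0.16096842 -0.23313969  0.08394782]
tip 0 [328. 334.]
tip 10 [325. 317.]
tip 20 [322. 300.]
tip 30 [319. 282.]
btn 105 [320. 296.] red [445. 234.]
btn 95 [323. 313.] red [445. 234.]
```

View pics/w4.png

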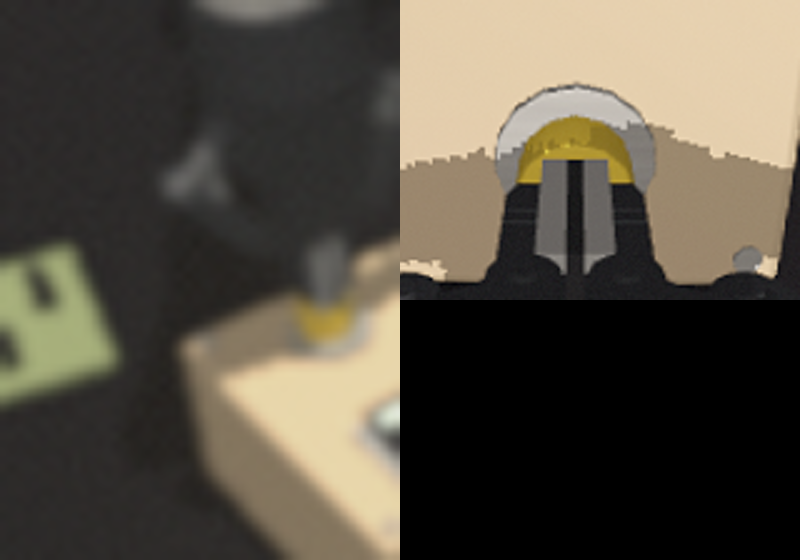

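The scene crop shows the tip at about (325,305). That puts it about 20 mm above the reported TCP, right at the button's top, so the reported tool length is off. I'll continue by force.

drive_tool([
  [0, 0, 0.002, 0, 0, 0, -1],
  [0, 0, 0.002, 0, 0, 0, -1],
])

```text
time_s: 5.15
eef_pos: [486.1, -316.5, 79.4]
ee_rot: [3.141, -0.0, 0.286]
wrist_force: [-1.1, 0.6, 2.8]
width: -0.7
grip_force: 1.5
```

drive_tool([
  [0, 0, 0.002, 0, 0, 0, -1],
  [0, 0, 0.001, 0, 0, 0, -1],
])

```text
time_s: 5.32
eef_pos: [486.1, -316.5, 76.1]
ee_rot: [3.141, -0.0, 0.286]
wrist_force: [-1.1, -0.3, 2.3]
width: -0.0
grip_force: 1.4
```

drive_tool([
  [0, 0, 0.002, 0, 0, 0, -1],
  [0, 0, 0.001, 0, 0, 0, -1],
])

```text
time_s: 5.48
eef_pos: [486.1, -316.5, 73.0]
ee_rot: [3.141, -0.0, 0.286]
wrist_force: [-0.1, 0.0, 3.0]
width: -0.1
grip_force: 1.4
```

drive_tool([
  [0, 0, 0.002, 0, 0, 0, -1],
  [0, 0, 0.001, 0, 0, 0, -1],
])

```text
time_s: 5.65
eef_pos: [486.2, -316.6, 72.0]
ee_rot: [3.141, 0.0, 0.286]
wrist_force: [-6.2, 4.4, 25.0]
width: -0.1
grip_force: 12.5
```

drive_tool([
  [0, 0, 0.0015, 0, 0, 0, -1],
  [0, 0, 0, 0, 0, 0, -1],
])

```text
time_s: 5.82
eef_pos: [486.3, -316.6, 71.8]
ee_rot: [3.141, -0.0, 0.286]
wrist_force: [-6.6, 3.3, 25.9]
width: -0.4
grip_force: 13.4
```

The breaker is bottomed: 25 N at reported z 71.8, so the tip is at z + 23. Now I'll lift and go above the rocker's raised half.

drive_tool([
  [0, 0, -0.02, 0, 0, 0, -1],
  [0, 0, -0.02, 0, 0, 0, -1],
  [0.03, 0.004, 0, 0, 0, 0, -1],
  [0.03, 0.004, 0, 0, 0, 0, -1],
  [0.018, 0.004, 0, 0, 0, 0, -1],
  [0, 0, 0, 0, 0, 0, -1],
  [0, 0, 0, 0, 0, 0, -1],
])

```text
time_s: 6.4
eef_pos: [564.3, -305.0, 107.6]
ee_rot: [-3.14, 0.001, 0.287]
wrist_force: [-0.6, -0.1, -1.0]
width: -0.2
grip_force: 0.0
```

```bash
python3 - <<'E'
from h import *
s=state();T=np.array(s["eef_pos"]);print(s["time_s"],T,s["wrist_force"])
p=look("wrist",["breaker_top","rocker_pivot"])
f=lambda X:np.round((np.array(proj(p,X))-[220,150])*4)
print("pivot",f([577,-302.5,91]),"press",f([564.5,-306,96]),"tip",f(T+[0,0,23]))
cv2.imwrite("pics/w5.png",cv2.resize(p["pixels"][150:300,220:420,::-1],(800,600),interpolation=cv2.INTER_CUBIC))
E
```

```text
6.4 [ 564.26021568 -305.01362455  107.57644874] [-0.64639373 -0.1367846  -1.01516661]
wrist breaker_top 0.48 [ 484.3 -319.3   94.4]
wrist rocker_pivot 0.67 [ 576.7 -303.8   91.8]
pivot [400. 231.] press [399. 319.] tip [391. 429.]
```

View pics/w5.png

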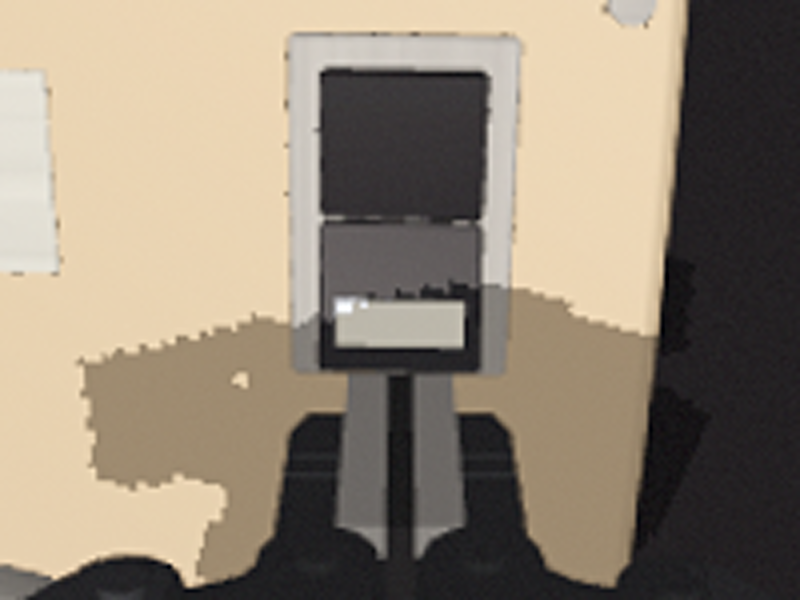

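The rocker is seen with its pivot at crop (400,220) and its bar at (400,322); the fingers are centred at 400. The breaker now reads in, at z 94.

drive_tool([
  [0.002, 0, 0.015, 0, 0, 0, -1],
  [0, 0, 0.014, 0, 0, 0, -1],
  [0, 0, 0.003, 0, 0, 0, -1],
  [0, 0, 0.002, 0, 0, 0, -1],
])

```text
time_s: 6.88
eef_pos: [564.2, -305.7, 73.5]
ee_rot: [-3.14, 0.003, 0.285]
wrist_force: [-1.5, -0.3, 3.0]
width: 0.2
grip_force: 1.3
```

drive_tool([
  [0, 0, 0.002, 0, 0, 0, -1],
  [0, 0, 0.002, 0, 0, 0, -1],
])

```text
time_s: 7.05
eef_pos: [565.9, -305.7, 70.9]
ee_rot: [3.141, 0.0, 0.285]
wrist_force: [-2.1, -0.3, 4.2]
width: -0.1
grip_force: 1.5
```

drive_tool([
  [0, 0, 0.002, 0, 0, 0, -1],
  [0, 0, 0.001, 0, 0, 0, -1],
])

```text
time_s: 7.22
eef_pos: [566.0, -305.8, 68.4]
ee_rot: [3.141, 0.0, 0.285]
wrist_force: [-3.8, 0.8, 12.5]
width: -0.2
grip_force: 6.1
```

drive_tool([
  [0, 0, 0.0015, 0, 0, 0, -1],
  [0, 0, 0.0005, 0, 0, 0, -1],
  [0, 0, 0, 0, 0, 0, -1],
])

```text
time_s: 7.47
eef_pos: [566.0, -305.8, 68.3]
ee_rot: [3.141, 0.0, 0.285]
wrist_force: [-7.2, 1.8, 17.0]
width: 0.2
grip_force: 8.8
```

drive_tool([
  [0, 0, -0.02, 0, 0, 0, -1],
  [0, 0, -0.03, 0, 0, 0, -1],
  [-0.01, 0, -0.03, 0, 0, 0, -1],
  [-0.01, 0, -0.03, 0, 0, 0, -1],
  [0, 0, 0, 0, 0, 0, -1],
  [0, 0, 0, 0, 0, 0, -1],
])

```text
time_s: 7.97
eef_pos: [547.9, -311.8, 178.0]
ee_rot: [3.138, -0.004, 0.285]
wrist_force: [-1.0, 0.6, -0.7]
width: 0.1
grip_force: 0.0
```

```bash
python3 - <<'E'
from h import *
s=state();T=np.array(s["eef_pos"]);print(s["time_s"],T,s["ee_rot"],s["wrist_force"])
p=look("wrist",["breaker_top","rocker_pivot"])
cv2.imwrite("pics/w6.png",cv2.resize(p["pixels"][150:300,220:420,::-1],(800,600),interpolation=cv2.INTER_CUBIC))
look("top",["start_top","reset_key_top"]);look("scene",["start_top","reset_key_top"])
E
```

```text
7.9667 [ 547.90804897 -311.83458957  177.95855378] [ 3.13806072 -0.00356606  0.28503803] [-0.96374844  0.62035465 -0.71545128]
wrist breaker_top 0.49 [ 485.  -314.5   91.8]
wrist rocker_pivot 0.69 [ 577.4 -301.6   92.9]
top start_top 0.5 [316.4 407.4  -2.3]
top start_top 0.41 [552.9 142.3 122.7]
top reset_key_top 0.41 [563.9 242.4 119.8]
top reset_key_top 0.24 [ 579.  -301.2   89.8]
scene start_top 0.39 [558.6 140.4 123.7]
scene reset_key_top 0.39 [564.1 239.6 120.2]
```

View pics/w6.png

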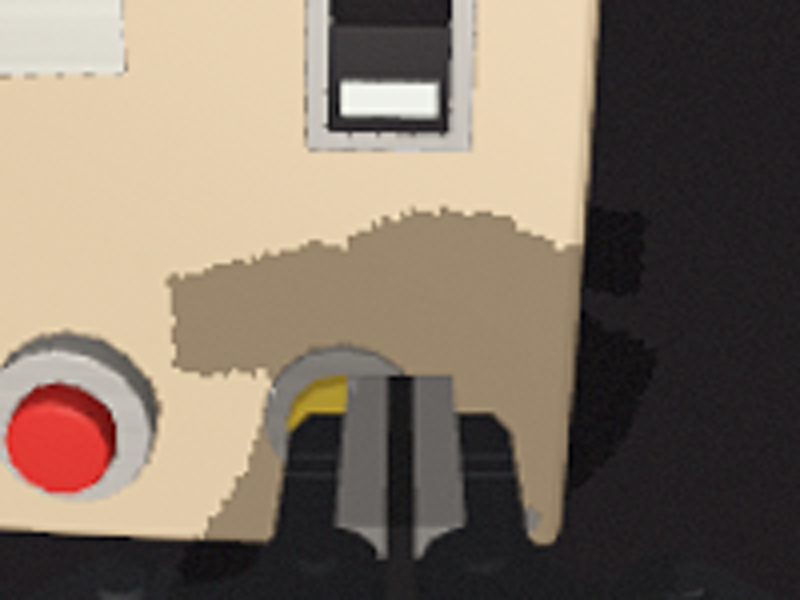

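The rocker's near half now looks level with its frame; the bar is at crop (388,100) and the end at (388,130). I'll verify the angle numerically, then head to the green button.

```bash
python3 - <<'E'
from h import *
p=read_camera("wrist")
g=p["pixels"].mean(2);print(np.round(g[120:196:1,309]).astype(int).tolist())
P=np.array([577.5,-302,91]);ax=np.array([.964,.267,0])
print("pivot",proj(p,P),"near end on",proj(p,P-24*ax),"half",proj(p,P-23.6*ax+[0,0,4]),"off",proj(p,P-22.6*ax+[0,0,8]))
print("far end on",proj(p,P+22.6*ax+[0,0,8]),"half",proj(p,P+23.6*ax+[0,0,4]),"off",proj(p,P+24*ax))
print("frame near",proj(p,P-28*ax-[0,0,3]))
E
```

```text
[200, 208, 206, 206, 208, 215, 116, 21, 41, 45, 37, 38, 39, 37, 37, 40, 42, 38, 40, 38, 40, 40, 39, 38, 38, 38, 39, 38, 41, 40, 37, 40, 37, 39, 26, 41, 61, 64, 62, 62, 61, 60, 61, 59, 61, 60, 61, 56, 52, 116, 229, 239, 239, 238, 239, 239, 239, 245, 198, 41, 47, 50, 46, 182, 195, 194, 188, 128, 200, 207, 206, 206, 206, 206, 205, 206]
pivot (np.float64(318.95858320816166), np.float64(156.42087953019723)) near end on (np.float64(318.528387880752), np.float64(184.40866081515819)) half (np.float64(318.51736117268496), np.float64(185.34301563177934)) off (np.float64(318.5167187565357), np.float64(185.60313943704836))
far end on (np.float64(319.3741080250431), np.float64(130.23876636170593)) half (np.float64(319.39956758997664), np.float64(128.399901645559)) off (np.float64(319.4126642265935), np.float64(127.35426920263896))
frame near (np.float64(318.47323061035274), np.float64(187.87597499924274))
```

drive_tool([
  [-0.01, -0.005, 0, 0, 0, 0, -1],
  [0, -0.04, 0, 0, 0, 0, -1],
  [0, -0.04, 0, 0, 0, 0, -1],
  [0, -0.04, 0, 0, 0, 0, -1],
  [0, -0.04, 0, 0, 0, 0, -1],
  [0, -0.04, 0, 0, 0, 0, -1],
  [0, 0, 0, 0, 0, 0, -1],
  [0, 0, 0, 0, 0, 0, -1],
])

```text
time_s: 9.13
eef_pos: [479.3, -114.9, 175.9]
ee_rot: [3.141, -0.0, 0.291]
wrist_force: [-0.4, -0.6, 0.7]
width: 0.1
grip_force: 0.0
```

The pixel spans (28 near, 27.5 far), the level the tip stopped at (z ≈ 91) and the 17 N hard stop all fit the on state. Going to the green button.

drive_tool([
  [0.019, -0.032, 0, 0, 0, 0, -1],
  [0.019, -0.032, 0, 0, 0, 0, -1],
  [0.019, -0.032, 0, 0, 0, 0, -1],
  [0.019, -0.032, 0, 0, 0, 0, -1],
  [0.019, -0.032, 0, 0, 0, 0, -1],
  [0.019, -0.032, 0, 0, 0, 0, -1],
  [0.016, -0.032, 0, 0, 0, 0, -1],
  [0, 0, 0, 0, 0, 0, -1],
  [0, 0, 0, 0, 0, 0, -1],
])

```text
time_s: 9.88
eef_pos: [541.7, 135.8, 175.2]
ee_rot: [-3.141, 0.0, 0.288]
wrist_force: [0.3, -0.8, 0.1]
width: -0.0
grip_force: 0.0
```

```bash
python3 - <<'E'
from h import *
s=state();T=np.array(s["eef_pos"]);print(s["time_s"],T,s["ee_rot"],s["wrist_force"])
p=look("wrist",["start_top","reset_key_top","capacitor"])
b=blob(p,(150,500,50,300),lambda r,g,b:(g>r*1.8)&(g>b*1.8)&(g>60));print(b)
X=ray(p,*b[:2],122);e=X-T;y=s["ee_rot"][2]
print(X,"tool d",e[0]*np.cos(y)+e[1]*np.sin(y),e[0]*np.sin(y)-e[1]*np.cos(y))
q=read_camera("scene")["pixels"][180:280,220:340,::-1]
cv2.imwrite("pics/w7.png",np.hstack([cv2.resize(q,(480,400),interpolation=cv2.INTER_CUBIC),p["pixels"][:,160:480,::-1]]))
E
```

```text
9.8833 [541.70455751 135.84602831 175.16999502] [-3.14101182e+00  4.74950099e-05  2.88450359e-01] [ 0.30263485 -0.78310108  0.06175039]
wrist start_top 0.8 [555.4 142.3 123.7]
wrist reset_key_top 0.61 [558.4 242.4 122.1]
wrist capacitor 0.56 [568.6 345.5 102.5]
(np.float64(316.728813559322), np.float64(182.135593220339), 177)
[559.6 142.4 122. ] tool d 19.02049578622316 -1.1925379841959396
```

View pics/w7.png

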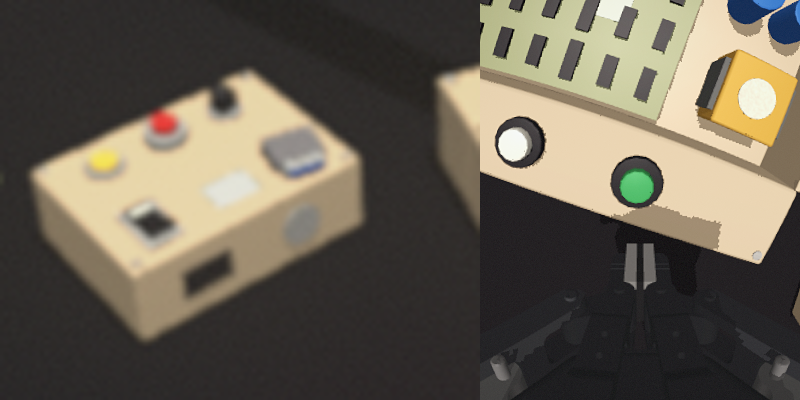

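Green sits at (317,187) in the wrist picture and white is 100 mm to the left. The scene crop shows the breaker low and the rocker changed. Now I'll press green.

drive_tool([
  [0.0155, -0.0015, 0.03, 0, 0, 0, -1],
  [0, 0, 0.03, 0, 0, 0, -1],
  [0, 0, 0.011, 0, 0, 0, -1],
  [0, 0, 0, 0, 0, 0, -1],
  [0, 0, 0, 0, 0, 0, -1],
])

```text
time_s: 10.55
eef_pos: [555.3, 139.5, 104.7]
ee_rot: [3.141, 0.001, 0.285]
wrist_force: [0.1, -0.9, 0.4]
width: -0.2
grip_force: 0.0
```

```bash
python3 - <<'E'
from h import *
s=state();T=np.array(s["eef_pos"]);print(T,s["wrist_force"])
p=look("wrist",["start_top"])
print("tip",proj(p,T+[0,0,23]))
E
```

```text
[555.30042442 139.50217913 104.67140329] [ 0.10536252 -0.89072091  0.38088358]
wrist start_top 0.64 [556.5 143.9 123. ]
tip (np.float64(317.9055689133708), np.float64(257.300550321813))
```

drive_tool([
  [0.002, -0.003, 0.003, 0, 0, 0, -1],
  [0, 0, 0.005, 0, 0, 0, -1],
  [0, 0, 0.003, 0, 0, 0, -1],
  [0, 0, 0.002, 0, 0, 0, -1],
])

```text
time_s: 10.98
eef_pos: [557.9, 144.6, 93.0]
ee_rot: [-3.141, -0.003, 0.286]
wrist_force: [-4.7, -0.8, 25.3]
width: 0.1
grip_force: 12.4
```

At the bottom (25 N). Hold for about a second, then release upward.

drive_tool([
  [0, 0, 0, 0, 0, 0, -1],
  [0, 0, 0, 0, 0, 0, -1],
  [0, 0, 0, 0, 0, 0, -1],
  [0, 0, 0, 0, 0, 0, -1],
  [0, 0, 0, 0, 0, 0, -1],
  [0, 0, 0, 0, 0, 0, -1],
  [0, 0, 0, 0, 0, 0, -1],
  [0, 0, 0, 0, 0, 0, -1],
  [0, 0, 0, 0, 0, 0, -1],
  [0, 0, 0, 0, 0, 0, -1],
])

```text
time_s: 11.82
eef_pos: [557.8, 144.6, 93.3]
ee_rot: [-3.141, -0.003, 0.286]
wrist_force: [-1.1, -0.2, 9.9]
width: 0.1
grip_force: 5.0
```

drive_tool([
  [0, 0, 0, 0, 0, 0, -1],
  [0, 0, -0.02, 0, 0, 0, -1],
  [0, 0, -0.03, 0, 0, 0, -1],
  [0, 0, -0.03, 0, 0, 0, -1],
  [-0.02, 0, -0.02, 0, 0, 0, -1],
  [-0.02, 0, 0, 0, 0, 0, -1],
  [0, 0, 0, 0, 0, 0, -1],
  [0, 0, 0, 0, 0, 0, -1],
])

```text
time_s: 12.48
eef_pos: [517.5, 131.9, 191.8]
ee_rot: [3.141, 0.0, 0.286]
wrist_force: [1.0, 0.6, -0.2]
width: 0.1
grip_force: 0.0
```

```bash
python3 - <<'E'
from h import *
s=state();print(s["time_s"],s["eef_pos"],s["wrist_force"])
p=look("wrist",["start_top","reset_key_top"]);q=look("top",["breaker_top","rocker_pivot","capacitor","connector"])
a=cv2.resize(q["pixels"][140:230,340:445,::-1],(466,400),interpolation=cv2.INTER_CUBIC)
cv2.imwrite("pics/w8.png",np.hstack([a,p["pixels"][:,160:480,::-1]]))
E
```

```text
12.4833 [517.54743867 131.92561535 191.77342941] [ 0.95335389  0.5735903  -0.20895003]
wrist start_top 0.67 [555.1 142.8 123.8]
wrist reset_key_top 0.6 [560.4 242.8 122.8]
top breaker_top 0.45 [ 487.5 -319.7   94.3]
top rocker_pivot 0.87 [ 576.8 -300.4   87.6]
top capacitor 0.43 [568.2 336.2 102.5]
top connector 0.69 [ 547.1 -154.7   85.3]
```

View pics/w8.png

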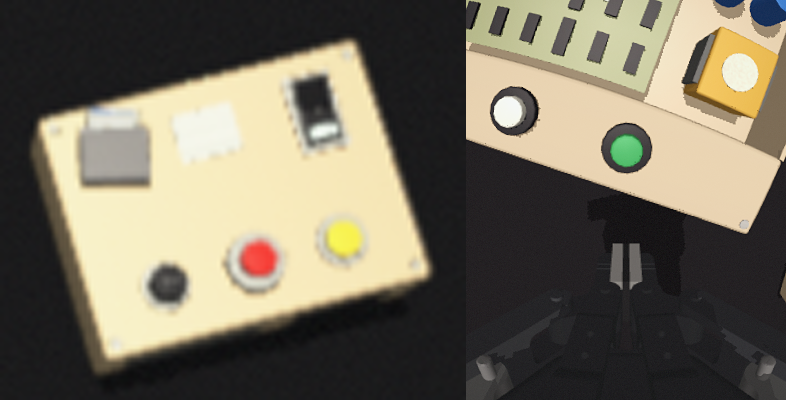

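The green button is back up, the breaker is in (z 94), and the connector and capacitor haven't moved. Handing in.

```bash
python3 -c "
from station import *
print(finish_job())"
```

```text
the job is handed in; nothing more can be done
None
```

I handed the job in at about 12.5 s: breaker pushed in to its stop, rocker pressed to its hard stop (its on angle fits the images but isn't certain), then green held down about a second and back up. The red and white buttons weren't pressed, nothing loose was touched, and no verdict came back.

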